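# Hang the stamp rest on its slotted rack

### The arm

A 6-joint arm with a two-finger parallel gripper is mounted at the origin on the work surface. World frame = base frame: x ahead of the robot, y to its left, z up, the work surface at z = 0. Lengths are in m, angles in degrees, forces in N, time in s.
With the tool pointing down it reaches from about 0.375 to 0.9 m from the base axis. Payload 3.1 kg.
Tool frame: the origin (TCP) lies at the very end of the fingers, on their centre line; the grasp point (between the pads) lies 19 mm behind it; z points along the fingers, y is the line along which they close (so a half turn about z gives the same grasp; the last joint's range is limited). The gripper opens to 87 mm and grips with 3 to 60 N. Pads are 19 mm wide; open, the fingers measure 117 mm over their backs; the gripper's body (75 mm by 190 mm) begins 51 mm behind the grasp point.
Start: joints at [-85.686, 30.224, 82.088, -0, 67.689, -10.227], TCP at [0.157, -0.605, 0.223] pointing down, gripper open.
Joint ranges: [-176.69, 176.69], [-43.24, 126.21], [12.49, 139.97], [-82, 262], [0, 151.66], [-163.58, 163.58]. Speed limits (degrees/s): [159.86, 159.86, 180, 180, 180, 180].

### API

Orientations are given as a 3x3 rotation matrix whose columns are the frame's x, y, z axes.
In Python, from rig import bot gives the robot as it stands.
- The arm moves only by the tool move_arm, never from a script. Its argument "increments" is a list of rows, each an object with "xyz": the shift along the tool's x, y, z in mm, a list of three; "roll": the turn about the tool's z in rad; "grip": the opening in per cent of the stroke, from 0 (shut) to 100 (fully open). A call has 1 to 5 rows; each row shifts and turns the commanded pose from where the row before left it, along the tool's axes as they then stand; what a row does not reach is not made up. A row lasts 1/12 s, in which the tool goes at most 41.7 mm and 7.16 degrees, less where a joint would pass 70% of its speed; a pose out of reach is approached as far as the arm can. A call is refused whole if a number of a shift passes 41.7 or a number of a turn 0.125, either way. A call with a gripper value outside its range is refused whole. The fingers move at their own pace and stop on an object; the grip force is fixed at half the most. Time passes only in rows, so rows that do not move let the fingers close. It gives the time, the measured TCP pose, the force, the opening and the grip force at its end, in the units of the state.
- bot.read_state(): the state, without advancing time (a new reading comes with each control period).
- bot.capture(name): name is "scene" or "top" or "wrist"; returns (picture, depth): 480x640x3 uint8, red, green, blue; 480x640 float32, m along the optical axis (not along the pixel's ray), 0 where there is no reading.
- bot.camera_model(name): a dict with "intrinsics" (3x3 intrinsics, pixels), "rvec" (rotation vector, rad) and "tvec" (3), from world to camera coordinates, as OpenCV has them; the wrist camera has in their place "tool_from_camera" (4x4, takes a point from camera to tool coordinates, whose origin is the TCP and whose axes are the flange's). Camera axes: x right, y down, z forward; pixel columns grow to the right and rows downward; lengths in m; the calibration is good to about 2 mm. The wrist camera is an equidistant fisheye: a pixel r from the principal point sees the ray r / f radians off the axis. A picture is of the moment at which its call begins: read the wrist's pose just before it. camera_model takes no time and is no camera call.
- bot.hand_in(): hands the job in; it is judged then, once.
Trained networks look in the newest picture that a camera, given by its name, has taken for a name from the list of things; names that differ only in an ending like _2 or _b are one class to them, and where a whole thing is asked for, a point or a joint stands for the part that bears it (a point fixed in the world has none). Each returns a list of dicts, best first, with "conf" (0 to 1); they miss things now and then, are a little off and sometimes report something else, mostly with a low value. They report only what shows in the picture. A call takes as long as a camera call.
- bot.spot_in(label, camera): "at" ([x, y, z] in m, in the coordinates of the camera as it stood for that picture, good to about 4 mm: the middle of the surface that is visible of it).
- bot.trace(label, camera): "mask" (480x640 bool, what is visible of it).
The state is a dict: "time_s": time; "joint_positions": joint angles; "qvel": joint speeds; "tau": joint torques, N m; "position": TCP position; "tcp_rot": TCP orientation; "force": force on the tool from outside, world axes, zero at the start; "moment": the same for the moment, N m; "opening": opening from 0.0 (shut) to 1.0 (fully open); "grasp_force": force on a finger pad.
Only numpy, scipy, OpenCV 4.12 (cv2) and the standard library are available. Lean on these libraries where they do the work, as an engineer would, in place of code of your own. Each camera call takes 0.05 s, during which the arm holds its last target. There are 200 camera calls.

### The job

Hang the blue stamp rest on the slotted steel rack: hook both its claws into the two slots, then press it down firmly but without forcing it, until it sits fully home and the brass latch has snapped over it, and let go. Leave the three stamps beside it undisturbed.

Things in the scene. Friction and masses are not known exactly. Their poses are not given: they have to be found in the camera images.
- bracket_grip (a point): Middle of the wooden grip rib of the loose blue stamp rest (0.22 to 0.42 kg), 36 mm above its underside. It starts upright on the bench. Axes: x towards its back plate and claws, y left, z up. Rib: 60 mm long (x), 14 thick (y), 6 to 56 mm above the underside, 6 mm clear of the back plate. Tray 110 x 110 mm, floor 6 mm thick, rim 12 mm high.
- bracket_claws (a point): Rear face of the rest's back plate midway between its 2 claws, 40 mm ahead of and 8 mm above bracket_grip; same axes. Claws at y = -35, +35 mm, 5 mm wide, reach 12 mm behind this face: neck from this height up 8 mm; at its end a 6 mm thick tooth hangs 16 mm below this height, leaving a 6 mm gap to the face. Claws enter the slots with this point 16 to 19 mm above the true lower slot edges.
- bracket_window (a point): Middle of the latch window in the rest's back plate (rear face), 14 mm above the rest's underside, 30 mm below bracket_claws; same axes. Window 24 mm wide, 20 mm high; a lip 4 mm high is left below it. The back plate is 4 mm thick, 110 mm wide and 60 mm high from the underside.
- rack_slots (a point): Front face of the fixed steel rack, midway between its 2 slots, nominally at their lower edges. Axes: x into the slots, y left, z up. Slots at y = -35, +35 mm, 9 mm wide, 27 high; plate 4 mm thick, open behind, going on 12 mm above and 75 mm below the slots. Height only nominal: slots and latch are set up to 6 mm higher or lower: find them by feel or eye. x and y are true.
- rack_foot (a point): Wooden foot, 14 mm thick, fixed, 150 mm wide, from 15 mm in front of the slotted plate to 95 mm behind it. Point on the bench 120 mm straight below rack_slots, same axes. Home: the claws' necks stand on the slots' lower edges, a hard stop, back plate against the rack. A push of 12 N is enough; over 70 N summed contact force between rest and rack (over 20 N of push on the rib) is forcing it.
- latch (a joint): Brass spring latch midway between the slots: 0 out, grows (m) as pushed into the rack; red tab behind. Nose 14 mm wide, 4 mm proud, 29 to 38 mm below the true lower slot edges, top sloping, underside flat. The hooked rest's lower edge meets it 15 mm above home and pushes it in 4 mm (3 to 10 N downward); 2 mm above home it snaps out into the window over the lip and reads 0 again.
- stamp_square: Bystander: wooden hand stamp, block 50 x 50 mm, turned handle, 95 mm high. Origin at the centre of its underside.
- stamp_long: Bystander: wooden hand stamp, block 42 x 70 mm, turned handle, 93 mm high. Origin at the centre of its underside.
- inker: Bystander: black self-inking stamp, 46 x 62 mm, 100 mm high. Origin at the centre of its underside.
- telltale (a joint): Green tell-tale pin on the rack, behind the left upright (y = +35 mm) under that slot: 0 = up, grows (m) as the left claw's tooth pushes it down, which starts 6 mm above home; about 0.006 at home, 0.004 to 0.006 once the latch has snapped. Its spring is weak (under 1 N).

How it is judged:
By the outcome, as a careful person would: the job done as asked, in the order asked, and still so for the second after the job is handed in, with the robot touching nothing.
It also fails if it takes over 67 s, if anything falls off the work surface, if the arm or the gripper's body presses on something with over 40 N, if the wrist force passes 120 N, or if a joint passes its speed limit or range.

## Working session

There is one attempt and no reset: what is moved stays moved. The work goes in short steps, Python scripts to look and compute and a tool call to move; the robot and the scene stay as the last step left them, time stands still between calls to the robot, and variables do not carry over. Pictures are saved under pics/ and viewed, at most 10 in all, crops included, and the job is handed in when it is done.

Besides the shell and the picture viewer there is one more tool, called after "Request:" as name(argument=value, ...), one argument or row to a line, values as JSON. move_arm: Moves the arm, as the interface text tells. Its arguments: {"type":"object","properties":{"increments":{"type":"array"}},"required":["increments"]}

```bash
mkdir -p pics; ls
cat > h.py <<'E'
import numpy as np, cv2
from rig import bot
def cam(n):
    m=bot.camera_model(n); R=cv2.Rodrigues(np.array(m['rvec'],float))[0]; return np.array(m['intrinsics']),R,np.array(m['tvec']).ravel()
def c2w(n,p):
    K,R,t=cam(n); return (np.atleast_2d(p)-t)@R
def cloud(n,d):
    K,R,t=cam(n); v,u=np.mgrid[:480,:640]
    P=np.stack([(u-K[0,2])/K[0,0]*d,(v-K[1,2])/K[1,1]*d,d],-1)
    return (P-t)@R
def proj(n,p):
    K,R,t=cam(n); q=(R@np.array(p)+t); q=K@q; return q[:2]/q[2]
E
python3 - <<'E'
from h import *
for n in ['scene','top']:
    im,d=bot.capture(n); cv2.imwrite(f'pics/{n}0.png',im[...,::-1]); np.save(f'{n}0.npy',d)
    for l in ['bracket_grip','bracket_claws','rack_slots','rack_foot','latch','telltale','stamp_square','stamp_long','inker','bracket_window']:
        r=bot.spot_in(l,n)
        print(n,l,[(round(x['conf'],2),c2w(n,x['at']).round(3).tolist()) for x in r[:2]])
s=bot.read_state();print(s)
print(bot.camera_model('wrist'))
E
```

```text
pics
scene bracket_grip [(0.91, [[0.542, -0.24, 0.018]])]
scene bracket_claws [(0.77, [[0.533, -0.245, 0.016]])]
scene rack_slots [(0.55, [[0.7, 0.115, 0.014]]), (0.43, [[0.54, -0.243, 0.02]])]
scene rack_foot [(0.65, [[0.7, 0.116, 0.013]])]
scene latch [(0.64, [[0.691, 0.111, 0.095]])]
scene telltale [(0.4, [[0.68, 0.149, 0.104]])]
scene stamp_square [(0.91, [[0.447, 0.301, 0.017]]), (0.69, [[0.538, -0.247, 0.021]])]
scene stamp_long [(0.57, [[0.561, 0.329, 0.022]])]
scene inker [(0.88, [[0.716, -0.205, 0.073]]), (0.59, [[0.693, 0.112, 0.096]])]
scene bracket_window [(0.58, [[0.537, -0.246, 0.02]])]
top bracket_grip [(0.91, [[0.505, -0.25, 0.007]])]
top bracket_claws [(0.76, [[0.507, -0.256, 0.002]])]
top rack_slots [(0.84, [[0.704, 0.109, 0.017]])]
top rack_foot [(0.9, [[0.707, 0.11, 0.01]])]
top latch []
top telltale []
top stamp_square [(0.74, [[0.439, 0.292, 0.026]]), (0.64, [[0.683, 0.107, 0.092]])]
top stamp_long [(0.86, [[0.554, 0.32, 0.022]])]
top inker [(0.89, [[0.698, -0.217, 0.096]])]
top bracket_window [(0.68, [[0.499, -0.254, 0.008]])]
{'time_s': 1.1, 'joint_positions':
[... 596 characters left out ...]
), 'force': array([ 1.23558014, -0.15204474, -0.24437662]), 'moment': array([-0.0184088 , -0.01916749,  0.0456231 ]), 'grasp_force': 0.0, 'opening': 1.0001445861074845}
{'intrinsics': array([[371.64829954,   0.        , 320.05308423],
       [  0.        , 371.64829954, 232.96104051],
       [  0.        ,   0.        ,   1.        ]]), 'tool_from_camera': array([[-2.49727373e-04, -9.68064113e-01, -2.50702635e-01,
         6.92565136e-02],
       [ 9.99999704e-01, -5.91886725e-05, -7.67558222e-04,
         2.27811002e-04],
       [ 7.28206813e-04, -2.50702753e-01,  9.68063841e-01,
        -1.61049706e-01],
       [ 0.00000000e+00,  0.00000000e+00,  0.00000000e+00,
         1.00000000e+00]])}
```

View pics/scene0.png

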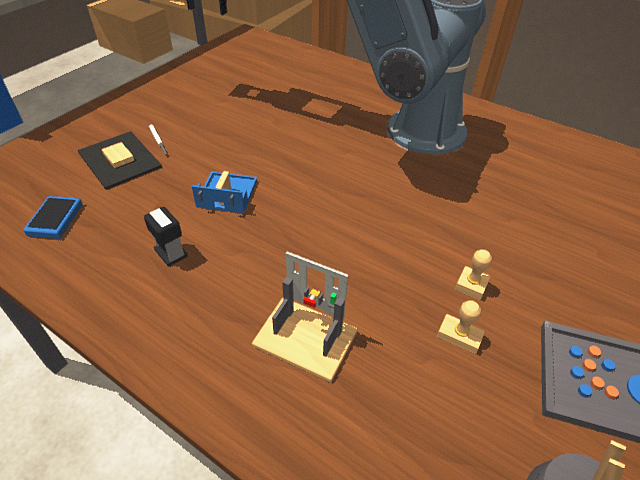

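View pics/top0.png

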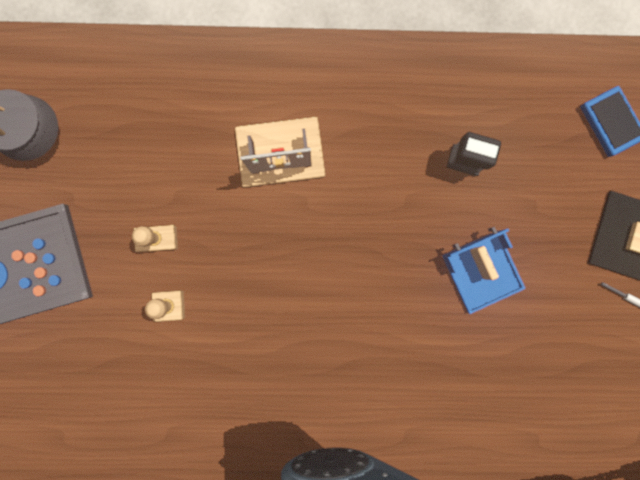

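The scene view shows the rack from behind at (310,300), with the blue rest at (225,190). In the top view the rest is at (487,270), with its claws at about (447,265) and (505,235) pointing up and left. The rack is at (280,150) with its front facing the robot.

```bash
cat > m.py <<'E'
from h import *
im,d=bot.capture('top'); W=cloud('top',d)
def fitbox(P):
    r=cv2.minAreaRect((P[:,:2]*1000).astype(np.float32)); return np.round(r[0],1),np.round(r[1],1),round(r[2],1)
ok=d>0
t=ok&(abs(W[...,2])<.03)
print('table z',np.median(W[350:450,100:200,2]))
# rest
b=bot.trace('bracket_grip','top')[0]['mask']; box=np.zeros_like(b); box[220:320,430:535]=1
hsv=cv2.cvtColor(im,cv2.COLOR_RGB2HSV)
blue=(hsv[...,0]>95)&(hsv[...,0]<125)&(hsv[...,1]>120)&(box>0)&ok
P=W[blue]; print('rest blue',len(P),P[:,2].min(),P[:,2].max())
tray=P[(P[:,2]<.03)]; print('tray',fitbox(tray))
hi=P[P[:,2]>.048]; print('plate top',len(hi),fitbox(hi),np.median(hi[:,2]),'line',cv2.fitLine((hi[:,:2]).astype(np.float32),cv2.DIST_HUBER,0,.01,.01).ravel())
rib=W[(~blue)&(box>0)&ok&(W[...,2]>.044)]; print('rib',len(rib),fitbox(rib),np.median(rib[:,2]))
# rack
bx=np.zeros_like(b); bx[100:200,225:335]=1
foot=W[(bx>0)&ok&(W[...,2]>.008)&(W[...,2]<.022)]; print('foot',fitbox(foot),np.median(foot[:,2]))
pl=W[(bx>0)&ok&(W[...,2]>.14)]; print('plate',len(pl),fitbox(pl),np.percentile(pl[:,2],[5,50,95]),cv2.fitLine(pl[:,:2].astype(np.float32),cv2.DIST_HUBER,0,.01,.01).ravel())
big=lambda n,x0,y0,x1,y1,k: cv2.imwrite(f'pics/{n}.png',cv2.resize(im[y0:y1,x0:x1,::-1],None,fx=k,fy=k,interpolation=cv2.INTER_CUBIC))
E
python3 m.py
```

```text
table z -0.0001634363516553772
rest blue 2406 0.0006601364905146385 0.06332998161731078
tray (array([ 499.1, -258. ]), array([105.1, 110.3]), 25.2)
plate top 135 (array([ 551.2, -232.2]), array([  4.1, 105.1]), 24.9) 0.05882132050526999 line [ 0.42046902 -0.9073069   0.5501017  -0.23008029]
rib 453 (array([ 541.7, -232.3]), array([88.8, 91.4]), 77.7) 0.05437206265517798
foot (array([713.7, 111.9]), array([110.5, 150.1]), 8.4) 0.01366875696920205
plate 371 (array([675. , 105.9]), array([  6.9, 105.8]), 8.5) [0.14300773 0.159358   0.16270618] [ 0.1423781  -0.9898123   0.67468905  0.10484824]
```

```bash
cat > m2.py <<'E'
from h import *
im,d=bot.capture('top'); W=cloud('top',d)
g=np.array([.5167,-.2482]); a=np.radians(24.9); X=np.array([np.cos(a),np.sin(a)]);Y=np.array([-X[1],X[0]])
L=(W[...,:2]-g); lx=L@X; ly=L@Y
m=(d>0)&(abs(lx)<.034)&(abs(ly)<.03)&(W[...,2]>.046)&(W[...,2]<.066)
P=np.stack([lx[m],ly[m]],1); r=cv2.minAreaRect((P*1000).astype(np.float32)); print('rib',m.sum(),r,np.percentile(P*1000,[2,50,98],axis=0).round(1))
im,d=bot.capture('scene'); W=cloud('scene',d)
a=np.radians(8.3); o=np.array([.6735,.1059]); X=np.array([np.cos(a),np.sin(a)]);Y=np.array([-X[1],X[0]])
lx=(W[...,:2]-o)@X; ly=(W[...,:2]-o)@Y
m=(d>0)&(abs(lx)<.015)&(abs(ly)<.06)&(W[...,2]>.148)&(W[...,2]<.17)
print('scene plate x',np.percentile(lx[m]*1e3,[10,50,90]),'y',ly[m].min(),ly[m].max(),'ztop',np.percentile(W[m][:,2],[50,99]))
m=(d>0)&(abs(ly)<.07)&(lx>.02)&(lx<.09)&(W[...,2]<.03); print('foot z',np.median(W[m][:,2]))
# rectify rear face (x=+4mm): 4 px/mm, y from +60(left) .. -60, z 165..85 ; seen from behind: mirror so left = y -60
k=5; ys=np.arange(-60,60,1/k)/1e3; zs=np.arange(170,70,-1/k)/1e3
K,R,t=cam('scene')
yy,zz=np.meshgrid(ys,zs)
p=np.stack([o[0]+.004*X[0]+yy*Y[0],o[1]+.004*X[1]+yy*Y[1],zz],-1)@R.T+t
u=(p@K.T); u=u[...,:2]/u[...,2:]
rec=cv2.remap(im,u[...,0].astype(np.float32),u[...,1].astype(np.float32),cv2.INTER_CUBIC)
for z in range(80,170,10):
    v=int((170-z)*k); cv2.line(rec,(0,v),(12,v),(255,0,0),1); cv2.putText(rec,str(z),(14,v+4),0,.4,(255,0,0),1)
for y in range(-50,60,10):
    c=int((y+60)*k); cv2.line(rec,(c,490),(c,499),(255,0,0),1)
cv2.imwrite('pics/rec.png',rec[...,::-1])
E
python3 m2.py
```

```text
rib 316 ((0.48917198181152344, -2.2735018730163574), (14.783501625061035, 59.37834548950195), 89.73917388916016) [[-28.1  -8.7]
 [  0.3  -1. ]
 [ 29.    4.7]]
scene plate x [1.82323589 4.08761917 5.29122115] y -0.054122584051901304 0.05187060997955989 ztop [0.15750008 0.16214759]
foot z 0.01364308111936976
```

View pics/rec.png

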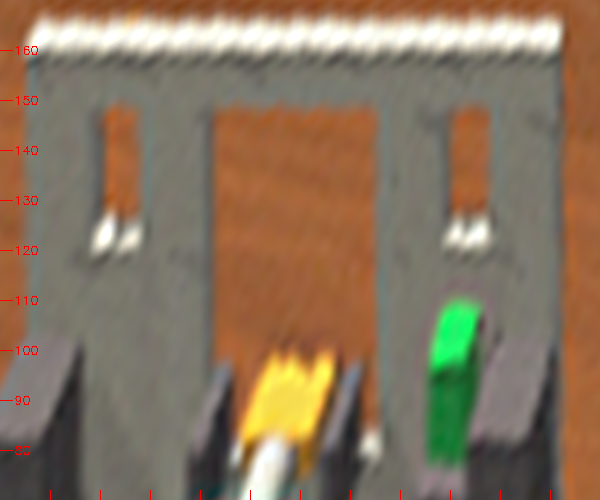

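The rectified rear face of the rack shows the slots with upper edges at z≈149 mm and lower edges at about 120–121 mm (white sills, rows 220–250). The latch is yellow in the middle and the tell-tale is green. I'll move above the rest first.

Request:
move_arm(
  increments=[
    {"xyz": [0,0,0],"roll": -0.1,"grip": 50},
    {"xyz": [0,0,0],"roll": -0.083,"grip": 50},
    {"xyz": [36.7,-13,1.7],"roll": 0,"grip": 50},
    {"xyz": [36.7,-13,1.7],"roll": 0,"grip": 50},
    {"xyz": [36.7,-13,1.7],"roll": 0,"grip": 50},
  ],
)

```text
time_s: 1.72
position: [0.2405, -0.5225, 0.2173]
tcp_rot: [[0.907, 0.421, 0.0], [0.421, -0.907, -0.0], [0.0, 0.0, -1.0]]
force: [-0.3, 0.7, 0.1]
opening: 0.708
grasp_force: 0.0
```

Request:
move_arm(
  increments=[
    {"xyz": [36.7,-13,1.7],"roll": 0,"grip": 50},
    {"xyz": [36.7,-13,1.7],"roll": 0,"grip": 50},
    {"xyz": [36.7,-13,1.7],"roll": 0,"grip": 50},
    {"xyz": [36.7,-13,1.7],"roll": 0,"grip": 50},
    {"xyz": [36.7,-13,1.7],"roll": 0,"grip": 50},
  ],
)

```text
time_s: 2.13
position: [0.3801, -0.3852, 0.2091]
tcp_rot: [[0.906, 0.423, 0.0], [0.423, -0.906, -0.0], [0.0, 0.001, -1.0]]
force: [0.6, -0.4, 0.3]
opening: 0.505
grasp_force: 0.0
```

Request:
move_arm(
  increments=[
    {"xyz": [36.7,-13,1.7],"roll": 0,"grip": 50},
    {"xyz": [36.7,-13,1.7],"roll": 0,"grip": 50},
    {"xyz": [36.7,-13,1.7],"roll": 0,"grip": 50},
    {"xyz": [36.7,-13,1.7],"roll": 0,"grip": 50},
    {"xyz": [36.7,-13,1.7],"roll": 0,"grip": 50},
  ],
)

```text
time_s: 2.55
position: [0.519, -0.2485, 0.2006]
tcp_rot: [[0.906, 0.423, 0.0], [0.423, -0.906, -0.0], [0.0, 0.0, -1.0]]
force: [0.2, -0.6, -0.1]
opening: 0.504
grasp_force: 0.0
```

Request:
move_arm(
  increments=[
    {"xyz": [0,0,0],"roll": 0,"grip": 50},
    {"xyz": [0,0,0],"roll": 0,"grip": 50},
  ],
)

```text
time_s: 2.72
position: [0.519, -0.2482, 0.2004]
tcp_rot: [[0.904, 0.427, -0.0], [0.427, -0.904, -0.0], [-0.0, 0.0, -1.0]]
force: [-0.5, 0.2, 0.0]
opening: 0.5
grasp_force: 0.0
```

```bash
cat >> h.py <<'E'
def wcloud(d,s):
    m=bot.camera_model('wrist');K=m['intrinsics'];T=m['tool_from_camera']
    v,u=np.mgrid[:480,:640]; x=(u-K[0,2])/K[0,0]; y=(v-K[1,2])/K[1,1]; r=np.hypot(x,y)+1e-9
    k=np.tan(r)/r; P=np.stack([x*k*d,y*k*d,d],-1)
    P=P@T[:3,:3].T+T[:3,3]          # tool
    return P, P@np.array(s['tcp_rot']).T+np.array(s['position'])
E
cat > w.py <<'E'
from h import *
import sys
s=bot.read_state(); im,d=bot.capture('wrist'); cv2.imwrite(f'pics/{sys.argv[1]}.png',im[...,::-1])
P,W=wcloud(d,s); np.savez('w.npz',P=P,W=W,im=im,d=d)
E
python3 w.py w1
python3 - <<'E'
import numpy as np,cv2
f=np.load('w.npz');P,W,im,d=f['P'],f['W'],f['im'],f['d']
print(np.percentile(W[d>0][:,2],[1,50,99]))
hsv=cv2.cvtColor(im,cv2.COLOR_RGB2HSV)
blue=(hsv[...,0]>95)&(hsv[...,0]<125)&(hsv[...,1]>120)&(d>0)
m=(abs(P[...,0])<.034)&(abs(P[...,1])<.03)&(W[...,2]>.046)&(W[...,2]<.066)&(d>0)&~blue
q=P[m][:,:2]*1e3; print('rib tool mm',m.sum(),cv2.minAreaRect(q.astype(np.float32)),np.median(W[m][:,2]))
m=blue&(W[...,2]>.05)&(W[...,2]<.07); q=P[m][:,:2]*1e3; print('plate',m.sum(),cv2.minAreaRect(q.astype(np.float32)),np.median(W[m][:,2]))
E
```

```text
[-2.76890664e-03  1.57674378e-04  3.20010507e-01]
rib tool mm 1085 ((-2.4569091796875, 3.465280532836914), (58.69224166870117, 13.509939193725586), 0.14243826270103455) 0.05467255046960895
plate 757 ((35.51850509643555, 2.9983367919921875), (4.583917140960693, 108.67523956298828), 0.85882568359375) 0.058621275345160206
```

View pics/w1.png

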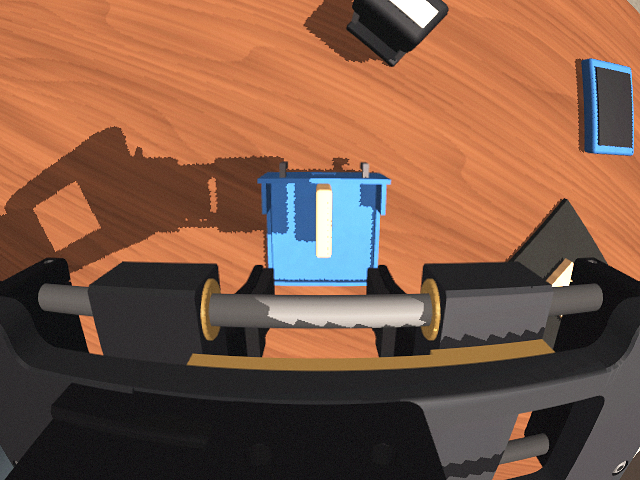

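The wrist view shows the rib at about (323,220), square to the tool. It is offset by (-2.5, +3.5) mm in tool axes. I'll correct for that, descend and grip.

Request:
move_arm(
  increments=[
    {"xyz": [-2.5,3.5,36],"roll": 0.005,"grip": 50},
    {"xyz": [0,0,40],"roll": 0,"grip": 50},
    {"xyz": [0,0,40],"roll": 0,"grip": 50},
    {"xyz": [0,0,36],"roll": 0,"grip": 50},
    {"xyz": [0,0,20],"roll": 0,"grip": 50},
  ],
)

```text
time_s: 3.18
position: [0.5138, -0.2546, 0.0249]
tcp_rot: [[0.909, 0.416, -0.005], [0.416, -0.909, 0.003], [-0.003, -0.005, -1.0]]
force: [-0.2, -0.0, -0.0]
opening: 0.498
grasp_force: 0.0
```

Request:
move_arm(
  increments=[
    {"xyz": [0,0,10],"roll": 0,"grip": 50},
    {"xyz": [0,0,0],"roll": 0,"grip": 50},
    {"xyz": [0,0,0],"roll": 0,"grip": 30},
    {"xyz": [0,0,0],"roll": 0,"grip": 20},
    {"xyz": [0,0,0],"roll": 0,"grip": 0},
  ],
)

```text
time_s: 3.6
position: [0.5181, -0.2554, 0.0204]
tcp_rot: [[0.908, 0.418, 0.003], [0.418, -0.908, -0.002], [0.002, 0.003, -1.0]]
force: [0.3, 0.7, -0.3]
opening: 0.355
grasp_force: 0.0
```

Request:
move_arm(
  increments=[
    {"xyz": [0,0,0],"roll": 0,"grip": 0},
    {"xyz": [0,0,0],"roll": 0,"grip": 0},
    {"xyz": [0,0,0],"roll": 0,"grip": 0},
    {"xyz": [0,0,0],"roll": 0,"grip": 0},
    {"xyz": [0,0,0],"roll": 0,"grip": 0},
  ],
)

```text
time_s: 4.02
position: [0.517, -0.2537, 0.0194]
tcp_rot: [[0.908, 0.419, 0.0], [0.419, -0.908, 0.0], [0.0, -0.0, -1.0]]
force: [-2.1, 1.1, 6.3]
opening: 0.156
grasp_force: 30.0
```

Request:
move_arm(
  increments=[
    {"xyz": [0,0,-10],"roll": 0,"grip": 0},
    {"xyz": [0,0,-20],"roll": 0,"grip": 0},
    {"xyz": [0,0,-25],"roll": 0.1,"grip": 0},
    {"xyz": [0,0,-25],"roll": 0.1,"grip": 0},
    {"xyz": [0,0,-15],"roll": 0.087,"grip": 0},
  ],
)

```text
time_s: 4.43
position: [0.5178, -0.2548, 0.116]
tcp_rot: [[0.99, 0.14, 0.002], [0.14, -0.99, -0.002], [0.002, 0.002, -1.0]]
force: [0.6, 0.9, -2.5]
opening: 0.159
grasp_force: 30.0
```

Request:
move_arm(
  increments=[
    {"xyz": [0,0,0],"roll": 0,"grip": 0},
    {"xyz": [8,-20,0],"roll": 0,"grip": 0},
    {"xyz": [14,-35,0],"roll": 0,"grip": 0},
    {"xyz": [14,-38,0],"roll": 0,"grip": 0},
    {"xyz": [14,-38,0],"roll": 0,"grip": 0},
  ],
)

```text
time_s: 4.85
position: [0.5469, -0.1163, 0.1124]
tcp_rot: [[0.989, 0.145, -0.002], [0.145, -0.989, 0.001], [-0.002, -0.001, -1.0]]
force: [-0.0, -0.3, -2.8]
opening: 0.16
grasp_force: 30.0
```

Request:
move_arm(
  increments=[
    {"xyz": [14,-38,0],"roll": 0,"grip": 0},
    {"xyz": [14,-38,0],"roll": 0,"grip": 0},
    {"xyz": [14,-38,0],"roll": 0,"grip": 0},
    {"xyz": [14,-38,0],"roll": 0,"grip": 0},
    {"xyz": [13,-30,0],"roll": 0,"grip": 0},
  ],
)

```text
time_s: 5.27
position: [0.5884, 0.0758, 0.1121]
tcp_rot: [[0.989, 0.148, -0.003], [0.148, -0.989, 0.001], [-0.003, -0.001, -1.0]]
force: [-0.3, -0.4, -2.3]
opening: 0.157
grasp_force: 30.0
```

Request:
move_arm(
  increments=[
    {"xyz": [7,-20,0],"roll": 0,"grip": 0},
    {"xyz": [0,0,0],"roll": 0,"grip": 0},
    {"xyz": [0,0,0],"roll": 0,"grip": 0},
    {"xyz": [0,0,0],"roll": 0,"grip": 0},
  ],
)

```text
time_s: 5.6
position: [0.5927, 0.093, 0.1124]
tcp_rot: [[0.989, 0.146, -0.002], [0.146, -0.989, -0.001], [-0.002, 0.0, -1.0]]
force: [0.1, -0.8, -3.0]
opening: 0.16
grasp_force: 30.0
```

```bash
python3 w.py w2
python3 - <<'E'
from h import *
s=bot.read_state(); print(s['position'],s['tcp_rot'][:2,0],s['force'],s['opening'])
f=np.load('w.npz');P,W,im,d=f['P'],f['W'],f['im'],f['d']
hsv=cv2.cvtColor(im,cv2.COLOR_RGB2HSV)
blue=(hsv[...,0]>95)&(hsv[...,0]<125)&(hsv[...,1]>120)&(d>0)
m=blue&(P[...,2]>-.05)&(P[...,2]<-.03); q=P[m][:,:2]*1e3; print('plate',m.sum(),cv2.minAreaRect(q.astype(np.float32)),np.median(P[m][:,2]))
m=(d>0)&(P[...,0]>.055)&(P[...,0]<.12)&(abs(P[...,1])<.07)&(W[...,2]>.15)&(W[...,2]<.17); q=P[m][:,:2]*1e3; print('rack top',m.sum(),cv2.minAreaRect(q.astype(np.float32)),np.median(W[m][:,2]))
E
```

```text
[0.59283515 0.09251137 0.11263759] [0.98950172 0.14450802] [ 0.39300407  0.02755314 -1.43696507] 0.15507238750340174
plate 5258 ((16.4052734375, -0.12544631958007812), (110.26399230957031, 50.39046859741211), 89.900634765625) -0.03907501577416764
rack top 5538 ((83.20305633544922, 0.9581413269042969), (6.4231791496276855, 106.56822204589844), 0.08656896650791168) 0.1598884232993003
```

View pics/w2.png

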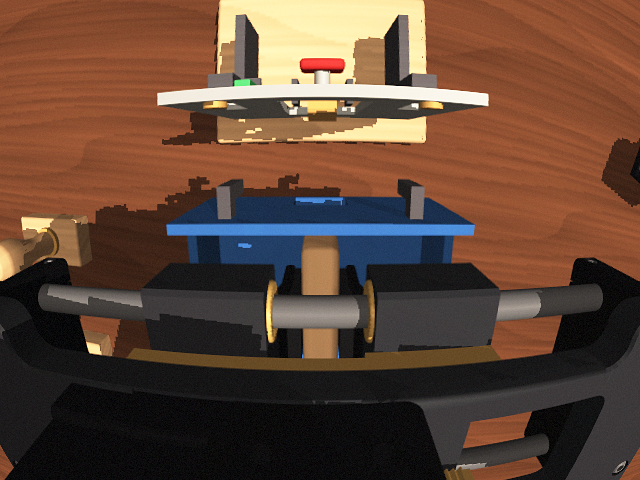

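The view shows the rest held level in front of the rack, with its claws at (224,200) and (411,200). The rack plate centre is at x≈323 px against 320.5 px for the rest, a 1 mm sideways offset, and the yaw is aligned. I'll shift and approach slowly.

Request:
move_arm(
  increments=[
    {"xyz": [8,1,-1],"roll": 0,"grip": 0},
    {"xyz": [9,0,0],"roll": 0,"grip": 0},
    {"xyz": [6,0,0],"roll": 0,"grip": 0},
    {"xyz": [0,0,0],"roll": 0,"grip": 0},
    {"xyz": [0,0,0],"roll": 0,"grip": 0},
  ],
)

```text
time_s: 6.07
position: [0.6172, 0.0953, 0.1144]
tcp_rot: [[0.99, 0.144, 0.0], [0.144, -0.99, -0.0], [0.0, 0.0, -1.0]]
force: [-0.6, -0.0, -2.8]
opening: 0.161
grasp_force: 30.0
```

Request:
move_arm(
  increments=[
    {"xyz": [2,0,0],"roll": 0,"grip": 0},
    {"xyz": [2,0,0],"roll": 0,"grip": 0},
    {"xyz": [1,0,0],"roll": 0,"grip": 0},
    {"xyz": [1,0,0],"roll": 0,"grip": 0},
    {"xyz": [0,0,0],"roll": 0,"grip": 0},
  ],
)

```text
time_s: 6.48
position: [0.6226, 0.0968, 0.1145]
tcp_rot: [[0.99, 0.144, 0.0], [0.144, -0.99, 0.0], [0.0, 0.0, -1.0]]
force: [0.3, 0.4, -2.0]
opening: 0.16
grasp_force: 30.0
```

Run:
```python
from h import *
Z=[]
for i in range(6):
    s=bot.read_state(); Z.append(np.r_[s['position']*1e3,s['force']]); im,d=bot.capture('wrist')
print(np.mean(Z,0).round(2),np.std(Z,0).round(2))
P,W=wcloud(d,bot.read_state())
T=np.mean(Z,0)[:3]
for nm,lo,hi in [('rest plate',.036,.040),('rack top',.045,.058)]:
    m=(d>0)&(P[...,0]>lo)&(P[...,0]<hi)&(abs(P[...,1])<.052)&(P[...,2]<-.03)&(P[...,2]>-.06)
    print(nm,m.sum(),np.percentile(P[m]*1e3,[3,50,97],axis=0).round(1).tolist())
# bench-rest top height: left vs right
```

```text
[ 6.2238e+02  9.6750e+01  1.1446e+02  9.0000e-02  3.4000e-01 -2.8900e+00] [0.12 0.02 0.02 0.3  0.51 0.47]
rest plate 2584 [[36.9, -48.7, -40.5], [38.4, 0.0, -39.4], [39.9, 48.5, -38.2]]
rack top 5714 [[47.2, -48.1, -46.7], [54.9, 0.0, -45.3], [56.6, 48.1, -31.2]]
```

Request:
move_arm(
  increments=[
    {"xyz": [1,0,0.5],"roll": 0,"grip": 0},
    {"xyz": [1,0,0],"roll": 0,"grip": 0},
    {"xyz": [1,0,0],"roll": 0,"grip": 0},
    {"xyz": [1,0,0],"roll": 0,"grip": 0},
    {"xyz": [0,0,0],"roll": 0,"grip": 0},
  ],
)

```text
time_s: 7.2
position: [0.6268, 0.0973, 0.114]
tcp_rot: [[0.99, 0.144, 0.001], [0.144, -0.99, 0.0], [0.001, 0.0, -1.0]]
force: [0.0, 0.7, -2.5]
opening: 0.16
grasp_force: 30.0
```

Request:
move_arm(
  increments=[
    {"xyz": [1,0,0],"roll": 0,"grip": 0},
    {"xyz": [0,0,0],"roll": 0,"grip": 0},
  ],
)

```text
time_s: 7.37
position: [0.6276, 0.0974, 0.114]
tcp_rot: [[0.99, 0.144, 0.0], [0.144, -0.99, -0.0], [0.0, 0.0, -1.0]]
force: [0.5, -0.5, -2.0]
opening: 0.157
grasp_force: 30.0
```

Request:
move_arm(
  increments=[
    {"xyz": [1,0,0],"roll": 0,"grip": 0},
    {"xyz": [0,0,0],"roll": 0,"grip": 0},
    {"xyz": [1,0,0],"roll": 0,"grip": 0},
    {"xyz": [0,0,0],"roll": 0,"grip": 0},
  ],
)

```text
time_s: 7.7
position: [0.6296, 0.0977, 0.114]
tcp_rot: [[0.99, 0.144, 0.0], [0.144, -0.99, 0.0], [0.0, 0.0, -1.0]]
force: [0.1, 0.0, -2.9]
opening: 0.163
grasp_force: 30.0
```

Request:
move_arm(
  increments=[
    {"xyz": [1,0,0],"roll": 0,"grip": 0},
    {"xyz": [0,0,0],"roll": 0,"grip": 0},
  ],
)

```text
time_s: 7.87
position: [0.6306, 0.0978, 0.114]
tcp_rot: [[0.99, 0.144, 0.0], [0.144, -0.99, -0.0], [0.0, 0.0, -1.0]]
force: [0.5, -0.1, -2.8]
opening: 0.159
grasp_force: 30.0
```

Request:
move_arm(
  increments=[
    {"xyz": [1,0,0],"roll": 0,"grip": 0},
    {"xyz": [0,0,0],"roll": 0,"grip": 0},
  ],
)

```text
time_s: 8.03
position: [0.6316, 0.098, 0.114]
tcp_rot: [[0.99, 0.144, 0.0], [0.144, -0.99, -0.0], [0.0, 0.0, -1.0]]
force: [-0.3, -0.0, -2.7]
opening: 0.158
grasp_force: 30.0
```

Request:
move_arm(
  increments=[
    {"xyz": [0.6,0,0],"roll": 0,"grip": 0},
    {"xyz": [0,0,0],"roll": 0,"grip": 0},
  ],
)

```text
time_s: 8.2
position: [0.6321, 0.0981, 0.114]
tcp_rot: [[0.99, 0.144, 0.0], [0.144, -0.99, -0.0], [0.0, 0.0, -1.0]]
force: [1.1, -0.2, -3.4]
opening: 0.16
grasp_force: 30.0
```

Request:
move_arm(
  increments=[
    {"xyz": [0.6,0,0],"roll": 0,"grip": 0},
    {"xyz": [0,0,0],"roll": 0,"grip": 0},
  ],
)

```text
time_s: 8.37
position: [0.6327, 0.0982, 0.114]
tcp_rot: [[0.99, 0.144, 0.0], [0.144, -0.99, 0.0], [0.0, 0.0, -1.0]]
force: [0.1, 1.3, -2.1]
opening: 0.16
grasp_force: 30.0
```

```bash
python3 w.py w3
python3 - <<'E'
from h import *
s=bot.read_state(); print(s['position'],s['force'])
im=cv2.imread('pics/w3.png')[60:280,120:520]; im=cv2.resize(im,None,fx=2,fy=2,interpolation=cv2.INTER_CUBIC)
cv2.imwrite('pics/w3c.png',im)
E
```

```text
[0.63260951 0.09815077 0.11395572] [-0.4554381  -0.85541292 -2.67497399]
```

View pics/w3c.png

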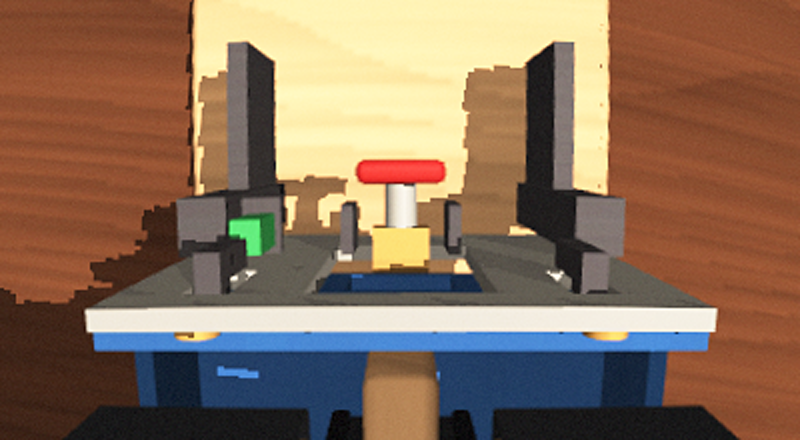

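Both claws are through the slots: the teeth show behind the plate at about (205,270) and (590,270) in the crop. I'll close the remaining gap until I feel the face.

Request:
move_arm(
  increments=[
    {"xyz": [0.6,0,0],"roll": 0,"grip": 0},
    {"xyz": [0,0,0],"roll": 0,"grip": 0},
  ],
)

```text
time_s: 8.58
position: [0.6333, 0.0983, 0.114]
tcp_rot: [[0.99, 0.144, 0.0], [0.144, -0.99, -0.0], [0.0, 0.0, -1.0]]
force: [-0.7, 0.3, -2.3]
opening: 0.159
grasp_force: 30.0
```

Request:
move_arm(
  increments=[
    {"xyz": [0.6,0,0],"roll": 0,"grip": 0},
    {"xyz": [0,0,0],"roll": 0,"grip": 0},
  ],
)

```text
time_s: 8.75
position: [0.6335, 0.0983, 0.1139]
tcp_rot: [[0.99, 0.144, -0.001], [0.144, -0.99, -0.0], [-0.001, -0.0, -1.0]]
force: [-1.2, -0.3, -2.6]
opening: 0.158
grasp_force: 30.0
```

Request:
move_arm(
  increments=[
    {"xyz": [-0.3,0,1],"roll": 0,"grip": 0},
    {"xyz": [0,0,1],"roll": 0,"grip": 0},
    {"xyz": [0,0,0],"roll": 0,"grip": 0},
  ],
)

```text
time_s: 9.0
position: [0.6332, 0.0982, 0.1118]
tcp_rot: [[0.99, 0.144, -0.0], [0.144, -0.99, 0.0], [-0.0, -0.0, -1.0]]
force: [-0.4, 0.1, -2.0]
opening: 0.163
grasp_force: 30.0
```

Request:
move_arm(
  increments=[
    {"xyz": [0,0,1],"roll": 0,"grip": 0},
    {"xyz": [0,0,1],"roll": 0,"grip": 0},
    {"xyz": [0,0,0],"roll": 0,"grip": 0},
  ],
)

```text
time_s: 9.25
position: [0.6329, 0.0982, 0.1103]
tcp_rot: [[0.99, 0.144, -0.001], [0.144, -0.99, -0.0], [-0.001, 0.0, -1.0]]
force: [-2.9, -0.1, 1.7]
opening: 0.164
grasp_force: 30.0
```

Request:
move_arm(
  increments=[
    {"xyz": [0,0,1],"roll": 0,"grip": 0},
    {"xyz": [0,0,1],"roll": 0,"grip": 0},
    {"xyz": [0,0,0],"roll": 0,"grip": 0},
  ],
)

```text
time_s: 9.5
position: [0.6332, 0.0983, 0.1082]
tcp_rot: [[0.99, 0.144, -0.0], [0.144, -0.99, -0.0], [-0.0, 0.0, -1.0]]
force: [-3.7, 0.0, 4.4]
opening: 0.155
grasp_force: 30.0
```

Request:
move_arm(
  increments=[
    {"xyz": [0,0,1],"roll": 0,"grip": 0},
    {"xyz": [0,0,1],"roll": 0,"grip": 0},
    {"xyz": [0,0,0],"roll": 0,"grip": 0},
  ],
)

```text
time_s: 9.75
position: [0.6331, 0.0982, 0.1061]
tcp_rot: [[0.99, 0.144, -0.001], [0.144, -0.99, -0.0], [-0.001, 0.0, -1.0]]
force: [-3.7, -1.0, 5.1]
opening: 0.157
grasp_force: 30.0
```

Request:
move_arm(
  increments=[
    {"xyz": [0,0,1],"roll": 0,"grip": 0},
    {"xyz": [0,0,1],"roll": 0,"grip": 0},
    {"xyz": [0,0,0],"roll": 0,"grip": 0},
  ],
)

```text
time_s: 10.0
position: [0.6319, 0.0982, 0.1029]
tcp_rot: [[0.99, 0.144, -0.004], [0.144, -0.99, -0.0], [-0.004, -0.0, -1.0]]
force: [-4.1, -1.2, -0.4]
opening: 0.156
grasp_force: 30.0
```

Request:
move_arm(
  increments=[
    {"xyz": [0,0,1],"roll": 0,"grip": 0},
    {"xyz": [0,0,1],"roll": 0,"grip": 0},
    {"xyz": [0,0,0],"roll": 0,"grip": 0},
  ],
)

```text
time_s: 10.25
position: [0.6324, 0.0983, 0.101]
tcp_rot: [[0.99, 0.144, -0.003], [0.144, -0.99, 0.0], [-0.003, -0.0, -1.0]]
force: [-4.3, -0.2, -1.3]
opening: 0.162
grasp_force: 30.0
```

Request:
move_arm(
  increments=[
    {"xyz": [0,0,1],"roll": 0,"grip": 0},
    {"xyz": [0,0,1],"roll": 0,"grip": 0},
    {"xyz": [0,0,0],"roll": 0,"grip": 0},
  ],
)

```text
time_s: 10.5
position: [0.6337, 0.0984, 0.0995]
tcp_rot: [[0.99, 0.144, 0.0], [0.144, -0.99, 0.0], [0.0, -0.0, -1.0]]
force: [-3.3, -0.2, -3.0]
opening: 0.157
grasp_force: 30.0
```

Request:
move_arm(
  increments=[
    {"xyz": [0,0,1],"roll": 0,"grip": 0},
    {"xyz": [0,0,0],"roll": 0,"grip": 0},
    {"xyz": [0,0,0],"roll": 0,"grip": 0},
  ],
)

```text
time_s: 10.75
position: [0.6337, 0.0984, 0.0988]
tcp_rot: [[0.99, 0.144, 0.0], [0.144, -0.99, 0.0], [0.0, -0.0, -1.0]]
force: [-2.6, -0.0, -1.6]
opening: 0.158
grasp_force: 30.0
```

Request:
move_arm(
  increments=[
    {"xyz": [0,0,1],"roll": 0,"grip": 0},
    {"xyz": [0,0,0],"roll": 0,"grip": 0},
    {"xyz": [0,0,0],"roll": 0,"grip": 0},
  ],
)

```text
time_s: 11.0
position: [0.6337, 0.0983, 0.098]
tcp_rot: [[0.99, 0.144, 0.001], [0.144, -0.99, 0.0], [0.001, -0.0, -1.0]]
force: [-3.1, -0.3, -1.9]
opening: 0.154
grasp_force: 30.0
```

Request:
move_arm(
  increments=[
    {"xyz": [0,0,1],"roll": 0,"grip": 0},
    {"xyz": [0,0,0],"roll": 0,"grip": 0},
    {"xyz": [0,0,0],"roll": 0,"grip": 0},
  ],
)

```text
time_s: 11.25
position: [0.6336, 0.0983, 0.0975]
tcp_rot: [[0.99, 0.144, 0.001], [0.144, -0.99, 0.0], [0.001, 0.0, -1.0]]
force: [-4.5, -0.6, 3.2]
opening: 0.157
grasp_force: 30.0
```

Request:
move_arm(
  increments=[
    {"xyz": [0,0,0.6],"roll": 0,"grip": 0},
    {"xyz": [0,0,0],"roll": 0,"grip": 0},
    {"xyz": [0,0,0],"roll": 0,"grip": 0},
  ],
)

```text
time_s: 11.5
position: [0.6336, 0.0983, 0.0975]
tcp_rot: [[0.99, 0.144, 0.001], [0.144, -0.99, -0.0], [0.001, 0.0, -1.0]]
force: [-5.4, 0.6, 6.0]
opening: 0.158
grasp_force: 30.0
```

Request:
move_arm(
  increments=[
    {"xyz": [0,0,0.6],"roll": 0,"grip": 0},
    {"xyz": [0,0,0],"roll": 0,"grip": 0},
    {"xyz": [0,0,0],"roll": 0,"grip": 0},
  ],
)

```text
time_s: 11.75
position: [0.6336, 0.0983, 0.0974]
tcp_rot: [[0.99, 0.144, 0.001], [0.144, -0.99, -0.0], [0.001, 0.0, -1.0]]
force: [-5.9, -0.0, 8.5]
opening: 0.158
grasp_force: 30.0
```

Request:
move_arm(
  increments=[
    {"xyz": [0,0,0.6],"roll": 0,"grip": 0},
    {"xyz": [0,0,0],"roll": 0,"grip": 0},
    {"xyz": [0,0,0],"roll": 0,"grip": 0},
  ],
)

```text
time_s: 12.0
position: [0.6336, 0.0983, 0.0973]
tcp_rot: [[0.99, 0.144, 0.001], [0.144, -0.99, -0.0], [0.001, 0.0, -1.0]]
force: [-7.2, -0.5, 10.9]
opening: 0.158
grasp_force: 30.0
```

Request:
move_arm(
  increments=[
    {"xyz": [0,0,0.5],"roll": 0,"grip": 0},
    {"xyz": [0,0,0],"roll": 0,"grip": 0},
    {"xyz": [0,0,0],"roll": 0,"grip": 0},
  ],
)

```text
time_s: 12.25
position: [0.6335, 0.0983, 0.0972]
tcp_rot: [[0.99, 0.144, 0.001], [0.144, -0.99, -0.0], [0.001, 0.0, -1.0]]
force: [-8.9, -0.8, 13.3]
opening: 0.16
grasp_force: 30.0
```

Run:
```python
from h import *
s=bot.read_state(); print(s['position'],s['force'])
im,d=bot.capture('wrist'); sc,ds=bot.capture('scene')
a=cv2.resize(im[60:280,140:500],(600,367),interpolation=cv2.INTER_CUBIC)
b=cv2.resize(sc[245:335,250:365],(300,235),interpolation=cv2.INTER_CUBIC)
z0=cv2.imread('pics/scene0.png')[245:335,250:365,::-1]; c=cv2.resize(z0,(300,235),interpolation=cv2.INTER_CUBIC)
cv2.imwrite('pics/h1.png',np.vstack([a,np.hstack([b,c])])[...,::-1][:600])
```

```text
[0.63353394 0.09831286 0.09724919] [-8.94198784 -0.76162202 13.31182528]
```

View pics/h1.png

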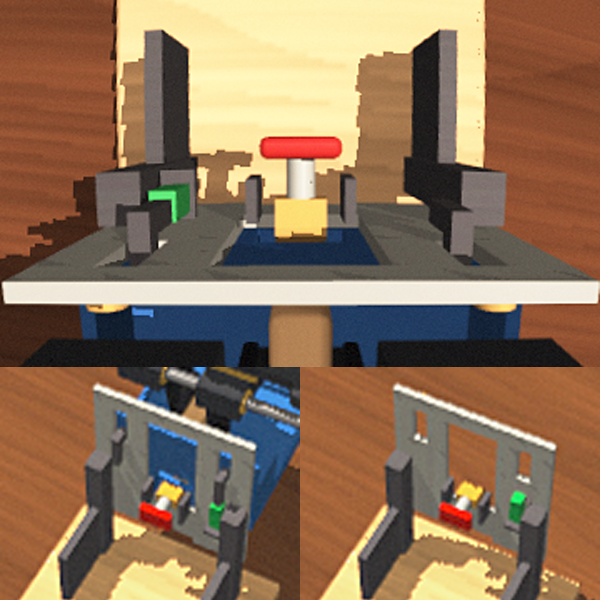

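```bash
cat > q.py <<'E'
from h import *
sc,ds=bot.capture('scene'); i0=cv2.imread('pics/scene0.png')[...,::-1]
o=np.array([.6735,.1059]);a=np.radians(8.3);X=np.array([np.cos(a),np.sin(a)])
for nm,im,d in [('before',i0,np.load('scene0.npy')),('now',sc,ds)]:
    h=cv2.cvtColor(np.ascontiguousarray(im),cv2.COLOR_RGB2HSV); W=cloud('scene',d); r=np.zeros(d.shape,bool); r[270:320,290:350]=1
    g=r&(h[...,0]>50)&(h[...,0]<80)&(h[...,1]>150); rd=r&((h[...,0]<5)|(h[...,0]>175))&(h[...,1]>190)&(h[...,2]>100)
    for n,m in [('green',g),('red',rd)]:
        v,u=np.nonzero(m); P=W[m&(d>0)]
        print(nm,n,m.sum(),'uv',u.mean().round(2),v.mean().round(2),'top row',v.min(),'z95',np.percentile(P[:,2],95).round(4),'x',np.median((P[:,:2]-o)@X).round(4))
s=bot.read_state(); print(s['time_s'],s['position'],s['force'])
E
python3 q.py
```

```text
before green 47 uv 332.64 297.91 top row 293 z95 0.1133 x 0.014
before red 74 uv 309.19 301.68 top row 297 z95 0.0961 x 0.0268
now green 35 uv 332.14 301.29 top row 297 z95 0.1068 x 0.0142
now red 74 uv 309.24 301.64 top row 297 z95 0.0954 x 0.0266
12.4 [0.63356233 0.09831548 0.09726828] [-7.94411182  0.17543391 13.28799309]
```

The tell-tale is down about 6 mm and the red tab is back at its starting position, so the latch has snapped and the rest is home. I'll ease off the preload, let go and retreat straight up.

Request:
move_arm(
  increments=[
    {"xyz": [-0.3,0,-1],"roll": 0,"grip": 0},
    {"xyz": [0,0,-1],"roll": 0,"grip": 0},
    {"xyz": [0,0,0],"roll": 0,"grip": 0},
  ],
)

```text
time_s: 12.65
position: [0.6336, 0.0983, 0.0974]
tcp_rot: [[0.99, 0.144, 0.001], [0.144, -0.99, 0.0], [0.001, 0.0, -1.0]]
force: [-4.6, 0.3, 7.2]
opening: 0.16
grasp_force: 30.0
```

Request:
move_arm(
  increments=[
    {"xyz": [0,0,0],"roll": 0,"grip": 25},
    {"xyz": [0,0,0],"roll": 0,"grip": 40},
    {"xyz": [0,0,0],"roll": 0,"grip": 45},
    {"xyz": [0,0,0],"roll": 0,"grip": 45},
    {"xyz": [0,0,0],"roll": 0,"grip": 45},
  ],
)

```text
time_s: 13.07
position: [0.6337, 0.0982, 0.0964]
tcp_rot: [[0.99, 0.144, 0.001], [0.144, -0.99, 0.0], [0.001, 0.0, -1.0]]
force: [-0.1, 0.4, -0.0]
opening: 0.42
grasp_force: 0.0
```

Request:
move_arm(
  increments=[
    {"xyz": [0,0,-8],"roll": 0,"grip": 45},
    {"xyz": [0,0,-15],"roll": 0,"grip": 45},
    {"xyz": [0,0,-25],"roll": 0,"grip": 45},
    {"xyz": [0,0,-30],"roll": 0,"grip": 45},
    {"xyz": [0,0,-30],"roll": 0,"grip": 45},
  ],
)

```text
time_s: 13.48
position: [0.6328, 0.0982, 0.2057]
tcp_rot: [[0.99, 0.144, -0.001], [0.144, -0.99, 0.0], [-0.001, -0.0, -1.0]]
force: [0.2, -0.0, 0.8]
opening: 0.449
grasp_force: 0.0
```

Request:
move_arm(
  increments=[
    {"xyz": [-20,0,-15],"roll": 0,"grip": 45},
    {"xyz": [-20,0,0],"roll": 0,"grip": 45},
    {"xyz": [0,0,0],"roll": 0,"grip": 45},
    {"xyz": [0,0,0],"roll": 0,"grip": 45},
  ],
)

```text
time_s: 13.82
position: [0.5932, 0.0925, 0.2206]
tcp_rot: [[0.99, 0.144, 0.001], [0.144, -0.99, 0.0], [0.001, 0.0, -1.0]]
force: [-0.3, 1.2, 0.3]
opening: 0.449
grasp_force: 0.0
```

```bash
python3 q.py
python3 - <<'E'
from h import *
im,d=bot.capture('scene'); t,_=bot.capture('top')
a=cv2.resize(im[220:390,180:500],(640,340)); b=cv2.resize(t[90:330,120:560],(458,250))
b=np.hstack([b,np.zeros((250,640-458,3),np.uint8)])
cv2.imwrite('pics/end.png',np.vstack([a,b])[...,::-1])
E
```

```text
before green 47 uv 332.64 297.91 top row 293 z95 0.1133 x 0.014
before red 74 uv 309.19 301.68 top row 297 z95 0.0961 x 0.0268
now green 38 uv 332.24 300.61 top row 296 z95 0.1076 x 0.0139
now red 75 uv 309.11 301.68 top row 297 z95 0.0953 x 0.0266
13.8667 [0.59405413 0.09246858 0.2201354 ] [0.7292217  0.09095194 0.34503061]
```

View pics/end.png

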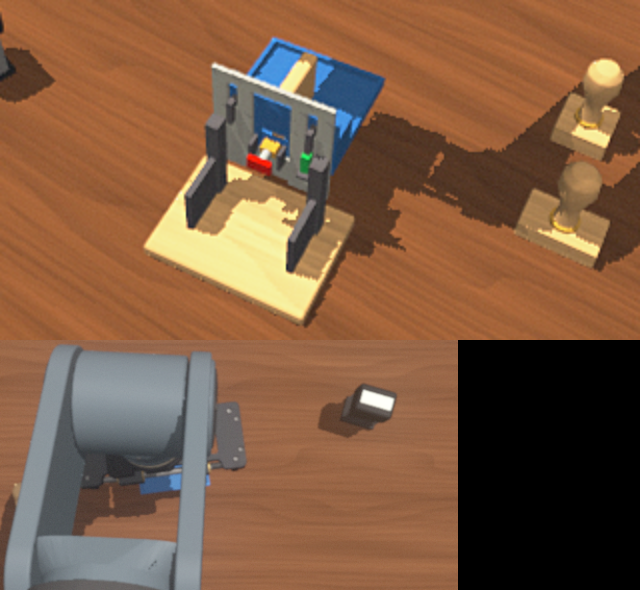

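The rest hangs freely on the rack with both claws behind the plate. The tell-tale is down about 5 mm, the latch is out, and the stamps are standing as before. Handing in.

```bash
python3 -c "
from rig import bot; print(bot.hand_in())"
```

```text
the job is handed in; nothing more can be done
None
```

I hung the blue stamp rest on the rack: both claws are hooked, it is pressed home with about 16 N, the latch has snapped over it, the gripper has let go, and the three stamps were left undisturbed; the job is handed in.

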